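Open a vial reader's drawer by its hidden release notch

TASK

Open the sample drawer of the white vial reader: feel lightly with a fingertip along the black strip on the left edge of its top until you find the hidden notch, then press down inside the notch until the drawer springs out, and take the hand away. Do not lean hard on the reader, and leave everything else on the bench standing where it is; nothing needs to be picked up.

Things in the scene. Friction and masses are not known exactly. Their poses are not given: they have to be found in the camera images.
- reader: White box-shaped vial reader, fixed, 250 mm long (its x), 112 wide (its y), 112 tall. Origin: centre of its underside on the worktop; x from its drawer end (facing the robot) to its back, within 12 degrees of the robot's x; y to its left, z up. Flat top at 112 mm: white deck, and along the whole left (+y) edge a black strip, flush with it.
- strip_mid (a point): Middle of the top face of the black strip (34 mm wide, 250 mm long along the reader's x), at reader x 0, y +39, z 112 mm. The strip is rigid and level except at the hidden notch.
- strip_front (a point): Point on the top face of the black strip, on its centre line, 65 mm from strip_mid towards the drawer end; never in the notch.
- strip_back (a point): Point on the top face of the black strip, on its centre line, 65 mm from strip_mid towards the back end; never in the notch.
- release_key (a joint): Spring key forming the floor of the hidden notch, m pressed down: 0 = up, 0.007 = fully down. The notch is black like the strip, 38 mm long, all 34 mm wide, 5 mm deep above the key, open at the left, walled by the deck at the right; its centre is up to 35 mm either way from strip_mid. The key yields from 2.3 N, is fully down at 7 N, unlatches the drawer near 5 mm, springs back.
- drawer (a joint): How far the sample drawer has come out of the front end towards the robot, m: 0 = shut and latched, 0.055 = fully out. Drawer front 108 mm wide, 18 to 88 mm above the worktop, below the strip. Once unlatched its spring drives it fully out within a second; latched, it cannot be pulled out.
- cap_loose: Bystander, loose: loose white screw cap, 23 mm across, 12 mm tall, lying on the white deck of the reader. Origin: centre of its underside. To be left alone.
- vial_empty: Bystander, loose: clear empty glass vial with teal cap, 27 mm across, 60 mm tall, standing right of the reader. Origin: centre of its underside. To be left alone.
- vial_powder: Bystander, loose: glass vial of white powder with teal cap, 27 mm across, 60 mm tall, standing right of the reader. Origin: centre of its underside. To be left alone.
- beaker_loose: Bystander, loose: glass beaker, 62 mm across, 82 mm tall, at the back, right of the reader. Origin: centre of its underside. To be left alone.
- nut: Bystander, loose: small grey compression nut, 22 mm across, 17 mm tall, standing on the white deck of the reader near its drawer end. Origin: centre of its underside. To be left alone.

How it is judged:
By the outcome, as a careful person would: the job done as asked, in the order asked, and still so for the second after the job is handed in, with the robot touching nothing.
It also fails if it takes over 43 s, if anything falls off the work surface, if the arm or the gripper's body presses on something with over 40 N, if the wrist force passes 120 N, or if a joint passes its speed limit or range.

ROBOT

A 6-joint arm with a two-finger parallel gripper is mounted at the origin on the work surface; the furniture and walls round the work are solid. World frame = base frame: x ahead of the robot, y to its left, z up, the work surface at z = 0. Lengths are in m, angles in rad, forces in N, time in s.
With the tool pointing down it reaches from about 0.375 to 0.975 m from the base axis. Payload 3.8 kg.
Tool frame: the origin (TCP) lies at the very end of the fingers, on their centre line; the grasp point (between the pads) lies behind it (bot.tcp_to_grasp is the y of the grasp point in the tool frame, in m); y points along the fingers, z is the direction in which the jaws open and shut, and the axes are right-handed (so a half turn about y gives the same grasp; the last joint's range is limited). The gripper opens to 85 mm and grips with 20 to 120 N. Pads are 22 mm wide; open, the fingers measure 114 mm over their backs; the gripper's body (76 mm by 85 mm) begins 54 mm behind the grasp point. The pads swing forward as they close: fully open they stand 13 mm farther back than shut.
Start: joints at [1.147, 0.264, 1.604, -0, 1.274, -0.037], TCP at [0.255, 0.625, 0.231] pointing down, gripper open.
Joint ranges: [-2.63, 2.63], [-0.94, 2.18], [0.31, 2.57], [-1.31, 4.45], [0, 2.66], [-2.55, 2.55]. Speed limits (rad/s): [2.57, 2.57, 3.14, 3.14, 3.14, 3.14].

INTERFACE

Orientations are given as a rotation vector (axis times angle).
In Python, from workcell import bot, optics, workorder gives the robot as it stands.
- The arm moves only by the shell command python3 -m handwheel 'ROWS' [FORCE]. ROWS is JSON, a list of rows, each a list of 7 numbers: the shift along the tool's x, y, z in m, then the turn, a rotation vector about the tool's x, y, z in rad, then the opening, from 0 (shut) to 1 (fully open). A call has 1 to 8 rows; each row shifts and turns the commanded pose from where the row before left it, along the tool's axes as they then stand; what a row does not reach is not made up. A row lasts 1/8 s, in which the tool goes at most 62.5 mm and 10.7 degrees, less where a joint would pass 70% of its speed; a pose out of reach is approached as far as the arm can. A call with a gripper value outside its range is refused whole. The fingers move at their own pace and stop on an object; FORCE is the grip in N (left out, the last holds). Time passes only in rows, so rows that do not move let the fingers close. It gives the time, the measured TCP pose, the force and the opening at its end, in the units of the state.
- bot.read_state(): the state, without advancing time (a new reading comes with each control period).
- optics.read_camera(name): name is "scene" or "top" or "wrist"; returns a dict with "image" (384x512x3 uint8, red, green, blue), "z_map" (384x512 float32, m along the optical axis (not along the pixel's ray), 0 where there is no reading), "mtx" (3x3 intrinsics, pixels), "world_from_camera" (4x4, takes a point from camera to world coordinates); the wrist camera has in their place "hand_eye" (4x4, takes a point from camera to tool coordinates, whose origin is the TCP and whose axes are the tool frame's). Camera axes: x right, y down, z forward; pixel columns grow to the right and rows downward; lengths in m; the calibration is good to about 2 mm. A picture is of the moment at which its call begins: read the wrist's pose just before it.
- workorder.finish_job(): hands the job in, once; it reports no verdict.
The state is a dict: "time": time; "q": joint angles; "joint_vel": joint speeds; "joint_torque": joint torques, N m; "tool_pos": TCP position; "tcp_rot": TCP orientation; "wrist_force": force on the tool from outside, world axes, zero at the start; "torque": the same for the moment, N m; "width": opening from 0.0 (shut) to 1.0 (fully open).
Only numpy, scipy, OpenCV 4.12 (cv2) and the standard library are available. Lean on these libraries where they do the work, as an engineer would, in place of code of your own. Each camera call takes 0.05 s, during which the arm holds its last target.

## Working session

There is one attempt and no reset: what is moved stays moved. The work goes in short steps, Python scripts to look and compute and a shell command to move; the robot and the scene stay as the last step left them, time stands still between calls to the robot, and variables do not carry over. Pictures are saved under pics/ and viewed, and the job is handed in when it is done.

```bash
mkdir -p pics; ls
python3 - <<'E'
from workcell import bot, optics, workorder
import cv2,numpy as np
print(bot.read_state()); print(bot.tcp_to_grasp)
for n in ("scene","top"):
    r=optics.read_camera(n); cv2.imwrite(f"pics/{n}0.png",r["image"][:,:,::-1]); np.savez(f"pics/{n}0.npz",**r)
    print(n,r["mtx"],r["world_from_camera"])
E
```

```text
pics
{'time': 0.0, 'q': array([ 1.14712071e+00,  2.64766815e-01,  1.60535085e+00,  2.14092617e-05,
        1.27371556e+00, -3.68860906e-02]), 'joint_vel': array([-0.0007726 , -0.0005359 ,  0.00102176, -0.00029235, -0.00051031,
        0.00056293]), 'joint_torque': array([-2.81443971e-05, -5.15108728e+01, -3.67317438e+01, -4.33923651e-04,
        1.33355783e-02,  3.96644339e-06]), 'tool_pos': array([0.25430992, 0.624479  , 0.22996533]), 'tcp_rot': array([-1.55159536,  0.30395628, -0.30311712]), 'wrist_force': array([-0.29147112, -0.43748123,  0.40625697]), 'torque': array([-0.0013317 ,  0.02856732, -0.00562648]), 'width': 0.9982508434288688}
-0.0187
scene [[400.30251319   0.         259.11978085]
 [  0.         400.30251319 195.00646501]
 [  0.           0.           1.        ]] [[ 4.52671441e-01 -6.83300399e-01  5.72877937e-01  4.17973700e-02]
 [-8.91677238e-01 -3.47260415e-01  2.90382348e-01 -5.46028122e-02]
 [ 5.19455936e-04 -6.42270012e-01 -7.66478285e-01  7.57386615e-01]
 [ 0.00000000e+00  0.00000000e+00  0.00000000e+00  1.00000000e+00]]
top [[464.01029018   0.         257.18380351]
 [  0.         464.01029018 191.16686112]
 [  0.           0.           1.        ]] [[-1.79180430e-02 -9.95306434e-01  9.51001858e-02  4.62125405e-01]
 [-9.99839454e-01  1.78461734e-02 -1.60625461e-03  2.25194490e-01]
 [-9.84588535e-05 -9.51136988e-02 -9.95466411e-01  9.31344615e-01]
 [ 0.00000000e+00  0.00000000e+00  0.00000000e+00  1.00000000e+00]]
```

View pics/scene0.png

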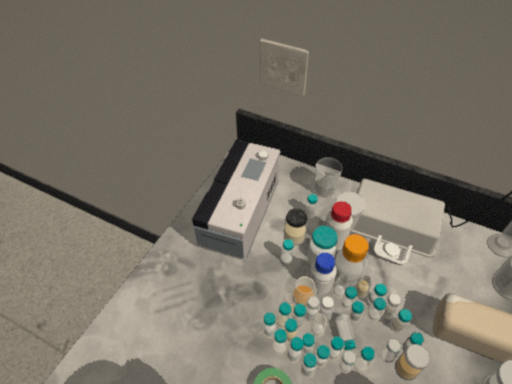

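View pics/top0.png

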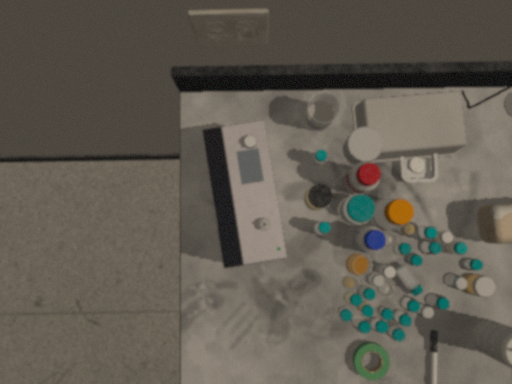

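The scene and top views show the reader. In the top view the black strip runs from about (212,127) at the back to (232,265) at the drawer end, and the cap (250,141) and nut (264,223) are on the deck.

```bash
cat > h.py <<'E'
import numpy as np,cv2
def cast(r,uv,z):
    uv=np.atleast_2d(uv).astype(float); T=r["world_from_camera"];K=r["mtx"]
    d=np.c_[uv,np.ones(len(uv))]@np.linalg.inv(K).T@T[:3,:3].T
    o=T[:3,3]; s=(z-o[2])/d[:,2]; return o+d*s[:,None]
def pts(r):
    K=r["mtx"];T=r["world_from_camera"];z=r["z_map"];v,u=np.indices(z.shape)
    p=np.stack([(u-K[0,2])/K[0,0]*z,(v-K[1,2])/K[1,1]*z,z],-1); return p@T[:3,:3].T+T[:3,3]
E
python3 - <<'E'
from h import *
for n,roi in (("top",(195,110,300,280)),("scene",(185,135,285,260))):
    r=dict(np.load(f"pics/{n}0.npz")); im=r["image"]; P=pts(r)
    m=np.zeros(im.shape[:2],np.uint8); x0,y0,x1,y1=roi
    m[y0:y1,x0:x1]=(im[y0:y1,x0:x1].max(-1)<45)
    m&=(abs(P[...,2]-0.112)<.02).astype(np.uint8)
    c=max(cv2.findContours(m,0,1)[0],key=cv2.contourArea)
    W=cast(r,c[:,0],.112)[:,:2]
    (cx,cy),(a,b),ang=cv2.minAreaRect((W*1000).astype(np.float32)); print(n,cv2.contourArea(c),cx,cy,a,b,ang)
    print(cv2.boxPoints(((cx,cy),(a,b),ang)))
    q=P[m>0]; print(np.percentile(q[:,2],[2,10,25,50,75,90,98]))
    # height profile along the strip
    if n=="top":
        w=(im[y0:y1,x0:x1].min(-1)>120)
        mm=np.zeros_like(m);mm[y0:y1,x0:x1]=w;mm&=(abs(P[...,2]-.112)<.01).astype(np.uint8)
        print("deck z",np.median(P[mm>0][:,2]))
        # full top rectangle
        t=cv2.morphologyEx(m|mm,cv2.MORPH_CLOSE,np.ones((7,7)))
        c=max(cv2.findContours(t,0,1)[0],key=cv2.contourArea); W=cast(r,c[:,0],.112)[:,:2]
        print("whole",cv2.minAreaRect((W*1000).astype(np.float32)))
E
```

```text
top 2166.5 532.8239135742188 286.6966552734375 245.7963104248047 30.25046157836914 8.288639068603516
[[409.02902 283.94687]
 [413.38998 254.01244]
 [656.6188  289.44644]
 [652.2578  319.38086]]
[0.10654867 0.10863007 0.11129433 0.11270059 0.11376618 0.11462755
 0.11565482]
deck z 0.11302215404777372
whole ((538.847412109375, 247.00279235839844), (246.27294921875, 110.54561614990234), 8.288639068603516)
scene 1102.0 525.8660888671875 283.33636474609375 260.0212707519531 36.01972579956055 10.114856719970703
[[394.71323 278.23358]
 [401.03903 242.77368]
 [657.0189  288.43915]
 [650.6931  323.89905]]
[0.09922177 0.10590049 0.10929487 0.11052729 0.11144325 0.11224212
 0.11315489]
```

```bash
cat >> h.py <<'E'
from scipy.spatial.transform import Rotation as R
YAW=np.radians(8.3); MID=np.array([.5335,.2865,.112])
EX=np.array([np.cos(YAW),np.sin(YAW),0]);EY=np.array([-np.sin(YAW),np.cos(YAW),0])
def st():
    from workcell import bot
    s=bot.read_state(); A=R.from_rotvec(s["tcp_rot"]); d=s["tool_pos"]-MID
    print("t",s["time"],"pos",s["tool_pos"].round(4),"reader x,y,z",(d@EX).round(4),(d@EY).round(4),d[2].round(4),"F",s["wrist_force"].round(2),"w",round(s["width"],3)); return s,A
def goal(A,p,gx,gy,gz):
    # tool frame wanted: y down, x along +-EX
    for sg in (1,-1):
        x=sg*EX;y=np.array([0,0,-1.]);z=np.cross(x,y);G=R.from_matrix(np.c_[x,y,z])
        print("sign",sg,"turn",(A.inv()*G).as_rotvec().round(3))
    g=MID+gx*EX+gy*EY+[0,0,gz]
    print("goal",g.round(4),"shift tool",A.inv().apply(g-p).round(4))
E
python3 - <<'E'
from h import *
s,A=st(); print(A.as_matrix().round(3)); goal(A,s["tool_pos"],-.065,.004,.08)
r=dict(np.load("pics/top0.npz")); P=pts(r).reshape(-1,3); im=r["image"].reshape(-1,3)
d=P-MID; a=d@EX;b=d@EY
for x in range(-110,111,10):
    k=(abs(a*1000-x)<5)&(abs(b)<.011)&(im.max(-1)<60); print(x,k.sum(),(np.median(d[k,2])*1000).round(1),end="; ")
E
```

```text
t 0.1 pos [0.2544 0.6245 0.2301] reader x,y,z -0.2274 0.3748 0.1181 F [ 0.12 -0.21 -0.03] w 0.998
[[ 0.926 -0.001  0.377]
 [-0.377 -0.002  0.926]
 [-0.    -1.    -0.002]]
sign 1 turn [ 0.002 -0.532 -0.001]
sign -1 turn [1.00e-03 2.61e+00 3.00e-03]
goal [0.4686 0.2811 0.192 ] shift tool [ 0.328   0.0385 -0.2372]
-110 73 0.8; -100 70 1.0; -90 73 1.1; -80 72 1.2; -70 72 1.1; -60 72 1.2; -50 65 -2.2; -40 69 -3.8; -30 70 -3.8; -20 70 -3.8; -10 73 -0.0; 0 70 1.1; 10 70 0.7; 20 69 1.1; 30 70 1.1; 40 69 1.0; 50 69 0.6; 60 67 1.2; 70 69 0.8; 80 70 1.1; 90 68 0.9; 100 67 1.2; 110 66 1.0;
```

```bash
python3 -m handwheel '[[0,0,0,0,-0.133,0,0],[0,0,0,0,-0.133,0,0],[0,0,0,0,-0.133,0,0],[0,0,0,0,-0.133,0,0]]' 20; python3 -c "
from h import *
s,A=st();goal(A,s['tool_pos'],-.065,.004,.08)"
```

```text
time: 0.6
tool_pos: [0.2544, 0.6247, 0.2304]
tcp_rot: [-1.569, -0.117, 0.118]
wrist_force: [-0.9, 0.6, -0.1]
width: 0.144
t 0.6 pos [0.2544 0.6247 0.2304] reader x,y,z -0.2273 0.375 0.1184 F [-0.89  0.6  -0.09] w 0.144
sign 1 turn [ 0.001  0.005 -0.001]
sign -1 turn [-1.000e-03 -3.137e+00 -2.000e-03]
goal [0.4686 0.2811 0.192 ] shift tool [ 0.1606  0.0388 -0.3717]
```

```bash
python3 -m handwheel '[[0.02,0,-0.046,0,0,0,0],[0.02,0,-0.046,0,0,0,0],[0.02,0,-0.046,0,0,0,0],[0.02,0,-0.046,0,0,0,0],[0.02,0,-0.047,0,0,0,0],[0.02,0.01,-0.047,0,0,0,0],[0.02,0.01,-0.047,0,0,0,0],[0.02,0.018,-0.047,0,0,0,0]]'; python3 -m handwheel '[[0,0,0,0,0,0,0],[0,0,0,0,0,0,0]]'
python3 - <<'E'
from h import *
s,A=st();goal(A,s['tool_pos'],-.065,.004,.01)
from workcell import optics
for n in("top","wrist","scene"):
    r=optics.read_camera(n); cv2.imwrite(f"pics/{n}1.png",r["image"][:,:,::-1]); np.savez(f"pics/{n}1.npz",**r)
a=[cv2.imread(f"pics/{n}1.png") for n in("top","wrist","scene")]
cv2.imwrite("pics/c1.png",np.vstack([np.hstack([a[0][100:300,150:350],a[2][100:300,130:330]]),cv2.resize(a[1],(400,300))]))
E
```

```text
time: 1.6
tool_pos: [0.4677, 0.2789, 0.1934]
tcp_rot: [-1.567, -0.115, 0.113]
wrist_force: [0.5, 0.4, -0.2]
width: 0.002
time: 1.85
tool_pos: [0.4665, 0.2803, 0.1931]
tcp_rot: [-1.567, -0.113, 0.114]
wrist_force: [-0.2, 0.1, 0.7]
width: 0.001
t 1.85 pos [0.4665 0.2803 0.1931] reader x,y,z -0.0672 0.0035 0.0811 F [-0.19  0.07  0.72] w 0.001
sign 1 turn [-0.    -0.001 -0.001]
sign -1 turn [ 1.000e-03  3.141e+00 -1.000e-03]
goal [0.4686 0.2811 0.122 ] shift tool [0.0022 0.0711 0.0005]
```

View pics/c1.png

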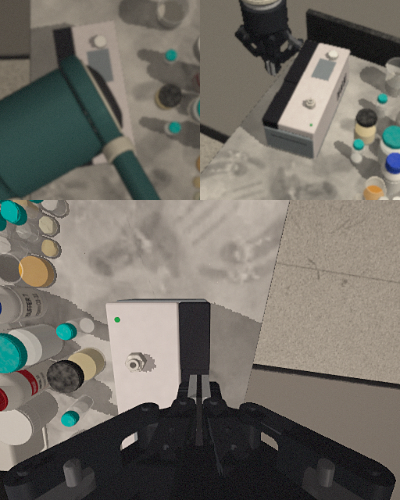

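In the mosaic the shut fingertips stand over the strip's front part, at about (200,380) in the wrist view. The nut is at (135,362) in that view, so I'm checking the finger linkage's clearance to it.

```bash
python3 - <<'E'
from h import *
r=dict(np.load("pics/wrist1.npz")); r["world_from_camera"]=r["hand_eye"]; P=pts(r).reshape(-1,3); P=P[(r["z_map"]>0).ravel()]
P=P[P[:,1]<.045]   # tool-frame, gripper side
for lo in range(-80,80,10):
    k=(P[:,2]*1e3>lo)&(P[:,2]*1e3<lo+10); 
    if k.any(): print(lo,k.sum(),"max y",P[k,1].max().round(4),"x rng",P[k,0].min().round(3),P[k,0].max().round(3))
r=dict(np.load("pics/top0.npz")); p=(cast(r,[[263,222],[250,140]],.125)-MID); print(p@EX,p@EY)
E
python3 -m handwheel '[[0,0.025,0,0,0,0,0],[0,0.02,0,0,0,0,0],[0,0.01,0,0,0,0,0],[0,0,0,0,0,0,0]]'; python3 -c "
from h import *
st()"
```

```text
-70 81 max y -0.0835 x rng -0.013 -0.011
-60 2645 max y -0.0698 x rng -0.015 -0.004
-50 4220 max y -0.0591 x rng -0.014 0.006
-40 4220 max y -0.0471 x rng -0.014 0.008
-30 2848 max y -0.0435 x rng -0.015 0.008
-20 3891 max y -0.006 x rng -0.022 -0.006
-10 5450 max y -0.0044 x rng -0.022 0.011
0 5420 max y -0.004 x rng -0.022 0.011
10 4154 max y -0.0062 x rng -0.022 -0.006
20 2736 max y -0.0427 x rng -0.018 0.008
30 4037 max y -0.0463 x rng -0.014 0.009
40 4304 max y -0.0583 x rng -0.014 0.007
50 2845 max y -0.0705 x rng -0.015 -0.003
60 140 max y -0.0835 x rng -0.013 -0.008
[-0.05809262  0.0881003 ] [-0.06401594 -0.06495749]
time: 2.5
tool_pos: [0.4661, 0.2807, 0.1378]
tcp_rot: [-1.568, -0.114, 0.116]
wrist_force: [0.5, -0.2, 0.0]
width: -0.001
t 2.5 pos [0.4661 0.2807 0.1378] reader x,y,z -0.0676 0.004 0.0258 F [ 0.53 -0.24  0.01] w -0.001
```

Run:
```python
from h import *
r=dict(np.load("pics/wrist1.npz")); r["world_from_camera"]=r["hand_eye"]; Q=pts(r); P=Q.reshape(-1,3); P=P[(r["z_map"]>0).ravel()]
for y0 in range(-48,10,6):
    k=(P[:,1]*1e3>y0)&(P[:,1]*1e3<y0+6)&(abs(P[:,2])<.05)
    if k.any(): print(y0,k.sum(),"x",(np.percentile(P[k,0],[0,5,50,95,100])*1e3).round(1),"z",(np.percentile(P[k,2],[0,2,50,98,100])*1e3).round(1))
cv2.imwrite("pics/w1b.png",cv2.resize(cv2.imread("pics/wrist1.png")[200:340,180:340],None,fx=4,fy=4))
```

```text
-48 926 x [-14.7 -14.  -12.1   2.5   8.9] z [-31.9 -25.6  -1.5  26.3  32.3]
-42 531 x [-13.4 -12.3  -6.7   8.7  11. ] z [-17.  -11.1   0.5  11.8  17.2]
-36 191 x [-11.9 -11.7 -11.3  -8.    9.9] z [-13.  -11.8   0.1  11.2  13.6]
-30 305 x [-11.9 -11.6 -10.7  -7.   -6. ] z [-13.3 -12.7   0.5  13.3  13.9]
-24 276 x [-12.  -11.7  -8.   -7.   -6.6] z [-13.2 -12.7  -0.4  13.3  13.9]
-18 243 x [-11.9 -11.6 -10.7  -7.   -6.7] z [-13.3 -12.7   0.6  13.4  13.9]
-12 192 x [-11.9 -11.6 -10.8  -7.   -6.6] z [-12.8 -11.8   0.   12.2  13.5]
-6 30 x [-11.8 -11.7 -11.3 -11.  -10.9] z [-6.1 -5.7  1.1  6.7  6.7]
```

View pics/w1b.png

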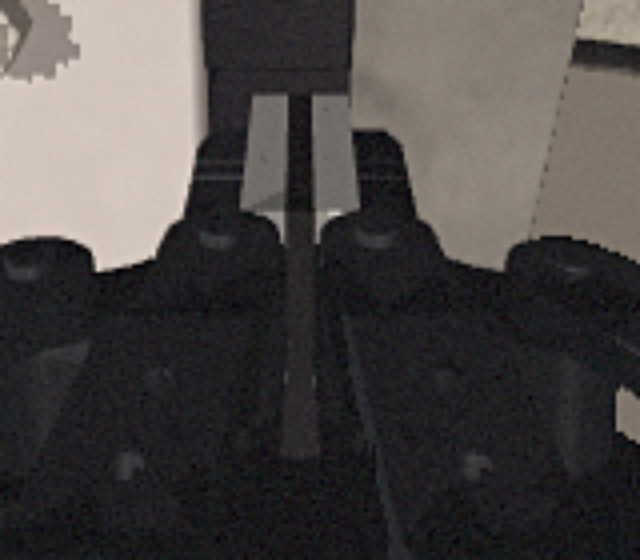

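The zoomed wrist view shows the fingertip about 14 mm thick at its very end and 22 mm wide, so it fits the notch. The linkage clears the nut. Descending gently at strip_front.

```bash
python3 -m handwheel '[[0,0.01,0,0,0,0,0],[0,0.008,0,0,0,0,0],[0,0.002,0,0,0,0,0],[0,0,0,0,0,0,0]]'; python3 -m handwheel '[[0,0.001,0,0,0,0,0],[0,0,0,0,0,0,0]]';python3 -m handwheel '[[0,0.001,0,0,0,0,0],[0,0,0,0,0,0,0]]'
```

```text
time: 3.0
tool_pos: [0.4667, 0.2801, 0.1181]
tcp_rot: [-1.568, -0.114, 0.114]
wrist_force: [1.3, -0.3, -0.2]
width: 0.001
time: 3.25
tool_pos: [0.4669, 0.2802, 0.1175]
tcp_rot: [-1.568, -0.114, 0.114]
wrist_force: [-0.2, -0.0, 0.0]
width: -0.002
time: 3.5
tool_pos: [0.4667, 0.2802, 0.1163]
tcp_rot: [-1.568, -0.114, 0.114]
wrist_force: [-0.8, -0.2, 0.1]
width: -0.003
```

```bash
for i in 1; do python3 -m handwheel '[[0,0.001,0,0,0,0,0],[0,0,0,0,0,0,0]]'; python3 -m handwheel '[[0,0.001,0,0,0,0,0],[0,0,0,0,0,0,0]]';python3 -m handwheel '[[0,0.0005,0,0,0,0,0],[0,0,0,0,0,0,0]]'; done | grep -E "time|force|pos"
```

```text
time: 3.75
tool_pos: [0.4667, 0.2802, 0.1152]
wrist_force: [0.6, 0.0, -0.8]
time: 4.0
tool_pos: [0.4667, 0.2801, 0.1142]
wrist_force: [0.5, -0.3, 0.3]
time: 4.25
tool_pos: [0.4667, 0.2802, 0.1137]
wrist_force: [0.2, 0.0, -0.7]
```

```bash
python3 -m handwheel '[[0,0.0005,0,0,0,0,0],[0,0,0,0,0,0,0]]'| grep -E "time|force|pos"; python3 -m handwheel '[[0,0.0005,0,0,0,0,0],[0,0,0,0,0,0,0]]'| grep -E "time|force|pos"
```

```text
time: 4.5
tool_pos: [0.4667, 0.2802, 0.1132]
wrist_force: [0.8, 0.6, 0.6]
time: 4.75
tool_pos: [0.4667, 0.2801, 0.1127]
wrist_force: [1.0, 0.3, 0.4]
```

```bash
python3 -m handwheel '[[0,0.0005,0,0,0,0,0],[0,0,0,0,0,0,0]]'| grep -E "time|force|pos"
```

```text
time: 5.0
tool_pos: [0.4667, 0.2802, 0.1122]
wrist_force: [0.3, -0.4, 0.5]
```

```bash
python3 -m handwheel '[[0,0.0004,0,0,0,0,0],[0,0,0,0,0,0,0]]'| grep -E "time|force|pos"
```

```text
time: 5.25
tool_pos: [0.4668, 0.2802, 0.1121]
wrist_force: [-0.4, -0.3, 0.8]
```

```bash
python3 -m handwheel '[[0,0.0004,0,0,0,0,0],[0,0,0,0,0,0,0]]'| grep -E "time|force|pos"
```

```text
time: 5.5
tool_pos: [0.4668, 0.2802, 0.112]
wrist_force: [-2.6, -1.1, 4.7]
```

Contact is at z = 0.112, as expected for the strip, with 4.7 N. I'm easing off a little and then sliding towards the back while watching the vertical force.

```bash
python3 -m handwheel '[[0,-0.0003,0,0,0,0,0],[0.003,0,0,0,0,0,0],[0,0,0,0,0,0,0]]'| grep -E "time|force|pos";python3 -m handwheel '[[0.003,0,0,0,0,0,0],[0.003,0,0,0,0,0,0]]'| grep -E "time|force|pos"
```

```text
time: 5.88
tool_pos: [0.4693, 0.2807, 0.1121]
wrist_force: [-2.2, -0.8, 6.0]
time: 6.12
tool_pos: [0.4747, 0.2815, 0.1121]
wrist_force: [-4.8, -1.1, 6.9]
```

```bash
python3 -m handwheel '[[0.002,-0.0003,0,0,0,0,0],[0.003,0,0,0,0,0,0]]'| grep -E "time|force|pos";python3 -m handwheel '[[0.003,0,0,0,0,0,0],[0.001,0,0,0,0,0,0]]'| grep -E "time|force|pos"
```

```text
time: 6.38
tool_pos: [0.4804, 0.2823, 0.112]
wrist_force: [-2.9, -0.4, 3.7]
time: 6.62
tool_pos: [0.4848, 0.2828, 0.112]
wrist_force: [-1.9, -1.2, 4.8]
```

```bash
python3 -m handwheel '[[0.002,-0.0001,0,0,0,0,0],[0.002,0,0,0,0,0,0]]'| grep -E "time|force|pos";python3 -m handwheel '[[0.002,0,0,0,0,0,0],[0.001,0,0,0,0,0,0]]'| grep -E "time|force|pos"
```

```text
time: 6.88
tool_pos: [0.4889, 0.2833, 0.1119]
wrist_force: [-1.3, -0.4, 1.8]
time: 7.12
tool_pos: [0.4918, 0.2838, 0.112]
wrist_force: [-0.3, 0.3, -0.0]
```

```bash
python3 -m handwheel '[[0.002,0,0,0,0,0,0],[0.001,0,0,0,0,0,0]]'| grep -E "time|force|pos"
```

```text
time: 7.38
tool_pos: [0.4946, 0.2842, 0.1121]
wrist_force: [-0.1, 0.6, -0.8]
```

The force vanished at reader x of about −41 mm, so the notch edge is near −52 and the centre near −33. That agrees with the depth profile. Moving to the centre and lowering to feel the floor about 5 mm down.

```bash
python3 -m handwheel '[[0.003,0,0,0,0,0,0],[0.0025,0,0,0,0,0,0],[0,0.002,0,0,0,0,0],[0,0,0,0,0,0,0]]'| grep -E "time|force|pos";python3 -m handwheel '[[0,0.002,0,0,0,0,0],[0,0,0,0,0,0,0]]'| grep -E "time|force|pos"
```

```text
time: 7.88
tool_pos: [0.4997, 0.2849, 0.1098]
wrist_force: [0.7, -1.1, -0.3]
time: 8.12
tool_pos: [0.4997, 0.2849, 0.1079]
wrist_force: [-0.3, 0.6, 0.6]
```

```bash
python3 -m handwheel '[[0,0.001,0,0,0,0,0],[0,0,0,0,0,0,0]]'| grep -E "time|force|pos";python3 -m handwheel '[[0,0.001,0,0,0,0,0],[0,0,0,0,0,0,0]]'| grep -E "time|force|pos"
```

```text
time: 8.38
tool_pos: [0.5, 0.2851, 0.1073]
wrist_force: [-0.0, 0.2, 0.3]
time: 8.62
tool_pos: [0.5, 0.2851, 0.1064]
wrist_force: [-0.7, -0.3, 2.3]
```

The tip is in the notch: free down to 0.107, then spring resistance of 2.3 N. Pressing the key.

```bash
python3 -m handwheel '[[0,0.001,0,0,0,0,0],[0,0.001,0,0,0,0,0],[0,0,0,0,0,0,0]]'| grep -E "time|force|pos";python3 -m handwheel '[[0,0.001,0,0,0,0,0],[0,0.0007,0,0,0,0,0],[0,0,0,0,0,0,0]]'| grep -E "time|force|pos"
```

```text
time: 9.0
tool_pos: [0.5, 0.2851, 0.1043]
wrist_force: [-2.1, -0.3, 3.9]
time: 9.38
tool_pos: [0.5, 0.2851, 0.1022]
wrist_force: [0.1, 0.1, 1.5]
```

```bash
python3 -m handwheel '[[0,0.0005,0,0,0,0,0],[0,0.0005,0,0,0,0,0],[0,0,0,0,0,0,0]]'| grep -E "time|force|pos"
python3 - <<'E'
from h import *
from workcell import optics
r=optics.read_camera("scene"); cv2.imwrite("pics/scene2.png",cv2.resize(r["image"][100:280,150:330,::-1],None,fx=3,fy=3))
E
```

```text
time: 9.75
tool_pos: [0.5, 0.2851, 0.1017]
wrist_force: [-1.4, -0.0, 5.9]
```

View pics/scene2.png

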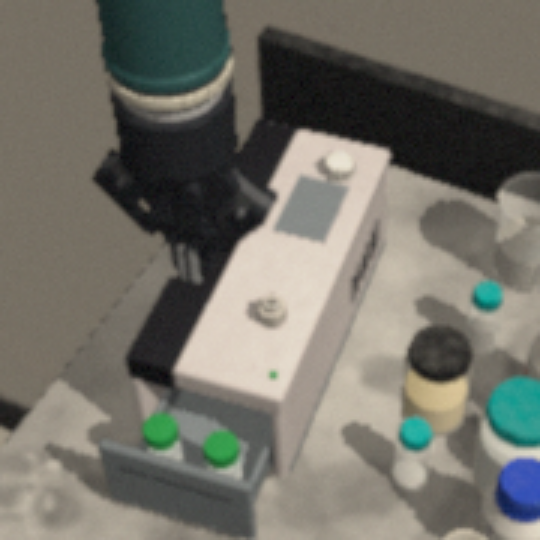

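The drawer is out, with green-capped vials at (160,430) and (220,447), and the cap and nut are still in place. Retracting straight up.

```bash
python3 -m handwheel '[[0,-0.003,0,0,0,0,0],[0,-0.006,0,0,0,0,0],[0,-0.02,0,0,0,0,0],[0,-0.03,0,0,0,0,0],[0,-0.03,0,0,0,0,0],[0,-0.03,0.03,0,0,0,0],[0,0,0.05,0,0,0,0],[0,0,0.05,0,0,0,0]]'; python3 -m handwheel '[[0,0,0.05,0,0,0,0],[0,0,0.05,0,0,0,0],[0,0,0.04,0,0,0,0],[0,0,0.02,0,0,0,0],[0,0,0,0,0,0,0],[0,0,0,0,0,0,0],[0,0,0,0,0,0,0],[0,0,0,0,0,0,0]]'
python3 - <<'E'
from h import *
from workcell import optics
im=[];R3={}
for n in("scene","top"):
    r=optics.read_camera(n); im.append(r["image"][:,:,::-1]); R3[n]=r
o=cv2.imread("pics/top0.png")
cv2.imwrite("pics/end.png",np.hstack([cv2.resize(im[0][120:280,160:340],(398,354)),cv2.resize(im[1][100:290,180:390],(392,354))]))
d=cv2.absdiff(cv2.GaussianBlur(o,(5,5),0),cv2.GaussianBlur(np.ascontiguousarray(im[1]),(5,5),0)).max(-1)
n,l,s,c=cv2.connectedComponentsWithStats((d>30).astype(np.uint8)); print([(s[i],) for i in range(1,n) if s[i,4]>8])
P=pts(R3["top"]); dd=(P-MID); a=dd@EX; b=dd@EY
k=(a<-.128)&(a>-.22)&(abs(b+.039)<.05)&(P[...,2]>.06)&(P[...,2]<.1); print("drawer reach",(-np.percentile(a[k],1)-.125) if k.any() else None)
E
```

```text
time: 10.8
tool_pos: [0.4816, 0.415, 0.2229]
tcp_rot: [-1.566, -0.115, 0.111]
wrist_force: [0.5, 0.3, 0.4]
width: -0.004
time: 11.8
tool_pos: [0.4585, 0.571, 0.2208]
tcp_rot: [-1.568, -0.113, 0.113]
wrist_force: [-0.4, -1.0, -0.2]
width: -0.003
[(array([  0, 224,  44,  38, 902], dtype=int32),), (array([ 199,  261,   88,   36, 1779], dtype=int32),), (array([   0,  328,   33,   56, 1340], dtype=int32),)]
drawer reach 0.05699933275021213
```

View pics/end.png

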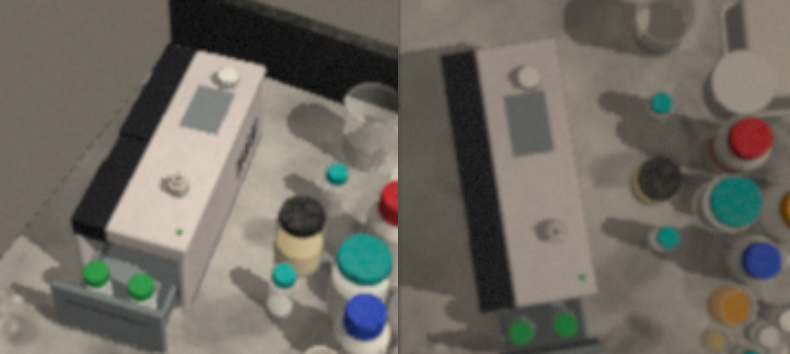

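The drawer is fully out at about 55 mm. In the top view the cap (527,77), nut (553,230), vials and beaker haven't moved. Apart from the drawer, the only changes are at the left edge of the image, where the arm now stands. Handing in.

```bash
python3 -c "
from workcell import workorder
print(workorder.finish_job())"
```

```text
the job is handed in; nothing more can be done
None
```

The drawer is open and the hand is clear. I handed the job in at about 12 s of the 43 s allowed.

- **Finding the notch:** I touched down at strip_front with the shut fingertips and felt the strip at z = 0.112 m, as expected. I then slid towards the back with a highest vertical reading of about 7 N. The force vanished near reader x −41 mm, which puts the notch centre at about −33 mm. The depth image, looked at before touching, had shown the same place.
- **Pressing the key:** The notch floor was 5 mm down, at z = 0.107 m. I pressed the key about 5 mm, with at most 5.9 N read, and the drawer sprang out. I lifted straight up, then moved away to the left.
- **Last checks:** The drawer measures about 57 mm out in the depth image, against 55 mm given, which is within calibration. In the before-and-after top images only the drawer and the arm changed; the cap, nut, vials and beaker have not moved. The wrist force is at noise level, about 1 N. No check failed.

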